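# Make up the tick-check kit and the brushing kit

### The job

Make up the two dog-care kits from the things on the bench: the tick-check kit in the round enamel dish takes the fine flea comb, the tick remover and the empty glass jar; the brushing kit in the rectangular steel tray takes the pin brush and the bristle brush. Set each thing down on the floor of its dish or tray without dropping it, the jar standing upright and the rest lying flat as they lie now, nothing on top of anything else or up on the rim. The wide-toothed comb, the nail clippers and the balm tin are not wanted: leave them where they are.

Things in the scene. Friction and masses are not known exactly. Their poses are not given: they have to be found in the camera images.
- pin_brush_grip (a point): Pin brush lying pins up: one-piece red plastic brush, 162 mm long, 31 mm high over the pins, with an oval head 83 mm long and 46 mm wide (rows of thin steel pins, bare handle). The point is on the handle near the balance point, half-way up (8 mm above the underside). x runs along the brush from handle to head, z up. Along x from this point: handle end at -58 mm, start of the head at +21 mm, head end at +104 mm. The handle is 20 mm wide, 16 mm high. About 85 g.
- bristle_brush_grip (a point): Bristle brush lying bristles up: birch, 154 mm long, 30 mm high over the bristles, with a straight-sided rectangular head 84 mm long and 40 mm wide set with thick dark tufts. The point is on the handle near the balance point, half-way up (8 mm above the underside). x runs along the brush from handle to head, z up. Along x from this point: handle end at -53 mm, start of the head at +17 mm, head end at +101 mm. The handle is 18 mm wide, 16 mm high. About 75 g.
- flea_comb_grip (a point): Flea comb lying flat: steel, 117 mm long, with a plain handle 14 mm wide and 10 mm high and, on one side of the front half only, a short row of very fine, close teeth. The point is on the handle near the balance point, half-way up (5 mm above the underside). x runs from handle to comb end, z up; the teeth point to -y. Along x from this point: handle end at -40 mm, start of the head at +23 mm, comb end at +77 mm; across: +7 mm to -19 mm (tips of the teeth). About 45 g.
- tick_remover_grip (a point): Tick remover lying flat: slim yellow plastic stick, 107 mm long, with a rounded butt 18 mm wide at one end and a small two-pronged claw at the other. The point is on the stem, half-way up (5 mm above the underside). x runs from butt to claw, z up. Along x from this point: butt end at -42 mm, claw tips at +65 mm. The stem is 12 mm wide, 10 mm high. About 20 g.
- jar_mid (a point): Empty jar of clear glass, open, standing upright: 58 mm across, 72 mm high, neck 52 mm across above 60 mm. The point is on its axis in the middle of the straight wall, 30 mm above the underside; z is its axis. About 140 g.
- dish: Round shallow white enamel dish, fixed on the bench: floor 210 mm across, 228 mm across the rim, rim 20 mm high. Origin: centre of its underside, on the bench top; its inner floor is 3 mm above that. z up.
- tray: Rectangular shallow bare-steel tray, fixed on the bench: 188 mm (x) by 158 mm (y) inside, rolled rim 23 mm high. Origin: centre of its underside, on the bench top; its inner floor is 3 mm above that. x runs along its longer side, z up.
- wide_comb_mid (a point): Stays where it is: wide-toothed steel comb lying flat, 150 mm long, 31 mm wide, 8 mm high, no handle, widely spaced round teeth along its whole length. The point is its middle, 4 mm up; x runs along it, z up.
- nail_clippers_mid (a point): Stays where it is: plier-style nail clippers with two black handles and steel jaws, 136 mm long, 48 mm wide, 14 mm high, lying flat. The point is near the middle, 7 mm up; x runs from handles to jaws, z up.
- balm_tin_mid (a point): Stays where it is: closed round aluminium balm tin, 65 mm across, 24 mm high. The point is its centre, 12 mm up.
Not all that is in view belongs to the job. Leave any blue or green look-alike of the part that bears pin_brush_grip alone.

How it is judged (in metres and radians):
At the end, for the whole second after the job is handed in: Comb, remover, jar in dish (points within 85 mm of its centre), brushes in tray (within 60 mm along x, 70 mm along y); all on the floor as they lay (z within 0.12 rad of vertical, height within 5 mm of resting) and at rest (0.02 m/s, 0.2 rad/s) (x of pin_brush_grip in the frame of tray between -0.06 and 0.06 m and y of pin_brush_grip in the frame of tray between -0.07 and 0.07 m and z of pin_brush_grip in the frame of tray between 0.006 and 0.016 m and angle between each of pin_brush_grip, bristle_brush_grip, flea_comb_grip, tick_remover_grip, jar_mid's own z axis and vertical below 0.12 rad and linear speed of each of pin_brush, bristle_brush, flea_comb, tick_remover, jar below 0.02 m/s and angular speed of each of pin_brush, bristle_brush, flea_comb, tick_remover, jar below 0.2 rad/s and x of bristle_brush_grip in the frame of tray between -0.06 and 0.06 m and y of bristle_brush_grip in the frame of tray between -0.07 and 0.07 m and z of bristle_brush_grip in the frame of tray between 0.006 and 0.016 m and horizontal distance between each of flea_comb_grip, tick_remover_grip, jar_mid and dish below 0.085 m and z of flea_comb_grip in the frame of dish between 0.003 and 0.013 m and z of tick_remover_grip in the frame of dish between 0.003 and 0.013 m and z of jar_mid in the frame of dish between 0.028 and 0.038 m); the robot touches nothing.
It fails at once if the wide-toothed comb, the nail clippers or the balm tin is moved by more than 20 mm (distance of any of wide_comb_mid, nail_clippers_mid, balm_tin_mid from where it was at the start of the episode above 0.02 m).
It fails at once if a thing for the kits is dropped or flung: it moves faster than 0.6 m/s (a fall of about 2 cm) with no finger on it ((linear speed of pin_brush above 0.6 m/s and contact force between the fingers and pin_brush below 0.02 N) or (linear speed of bristle_brush above 0.6 m/s and contact force between the fingers and bristle_brush below 0.02 N) or (linear speed of flea_comb above 0.6 m/s and contact force between the fingers and flea_comb below 0.02 N) or (linear speed of tick_remover above 0.6 m/s and contact force between the fingers and tick_remover below 0.02 N) or (linear speed of jar above 0.6 m/s and contact force between the fingers and jar below 0.02 N)).
It also fails if it takes over 125 s, if anything falls off the work surface, if the arm or the gripper's body presses on something with over 40 N, if the wrist force passes 120 N, or if a joint passes its speed limit or range.

### The arm

A 7-joint arm with a two-finger parallel gripper is mounted at the origin on the work surface. World frame = base frame: x ahead of the robot, y to its left, z up, the work surface at z = 0. Lengths are in mm, angles in rad, forces in N, time in s.
With the tool pointing down it reaches from about 400 to 875 mm from the base axis. Payload 19.3 kg.
Tool frame: the origin (TCP) lies midway between the tips of the shut fingers; the grasp point (between the pads) lies 19 mm behind it (ctrl.pinch_z is the distance from the TCP to the grasp point, in mm); z points along the fingers, y is the line along which they close (so a half turn about z gives the same grasp; the last joint's range is limited). The gripper opens to 85 mm and grips with 20 to 120 N. Pads are 22 mm wide; open, the fingers measure 114 mm over their backs; the gripper's body (76 mm by 85 mm) begins 54 mm behind the grasp point. The pads swing forward as they close: fully open they stand 13 mm farther back than shut.
Start: joints at [-1.213, 0.521, -0.036, 1.599, 0.021, 1.021, -0.113], TCP at [259.311, 568.659, 231.291] pointing down, gripper open.
Joint ranges: [-2.91, 2.91], [-0.3, 2.13], [-1.5, 1.42], [0.17, 2.43], [-1.26, 4.41], [0.16, 1.93], [-2.52, 2.52]. Speed limits (rad/s): [1.89, 1.89, 2.39, 2.39, 3.01, 3.01, 3.01].

### API

Orientations are given as a rotation vector (axis times angle).
In Python, from plant import ctrl gives the robot as it stands.
- The arm moves only by the shell command python3 -m jog 'ROWS' [OPENING]. ROWS is JSON, a list of rows, each a list of 4 numbers: the shift along the tool's x, y, z in m, then the turn about the tool's z in degrees. A call has 1 to 20 rows; each row shifts and turns the commanded pose from where the row before left it, along the tool's axes as they then stand; what a row does not reach is not made up. A row lasts 1/8 s, in which the tool goes at most 62.5 mm and 10.7 degrees, less where a joint would pass 70% of its speed; a pose out of reach is approached as far as the arm can. A call is refused whole if a number of a shift passes 0.0625 or a number of a turn 10.7, either way. A call with a gripper value outside its range is refused whole. OPENING is the gripper's target within -1 to 1 (shut at 1, half-way at 0, fully open at -1), set as the call begins (- or left out, the last holds). The fingers move at their own pace and stop on an object; the grip force is fixed at half the most. Time passes only in rows, so rows that do not move let the fingers close. It gives the time, the measured TCP pose, the force, the opening and the grip force at its end, in the units of the state.
- ctrl.observe(): the state, without advancing time (a new reading comes with each control period).
- ctrl.camera(name): name is "scene" or "top" or "wrist"; returns the picture (420x560x3 uint8, red, green, blue); there is no depth.
- ctrl.calibration(name): a dict with "fx", "fy", "cx", "cy" (pixels), "world_to_cam" (4x4, takes a point from world to camera coordinates). Camera axes: x right, y down, z forward; pixel columns grow to the right and rows downward; lengths in mm; the calibration is good to about 2 mm. A picture is of the moment at which its call begins: read the wrist's pose just before it. calibration takes no time and is no camera call; for the wrist camera it gives the pose at the moment of the call.
- ctrl.finish_job(): hands the job in; it is judged then, once.
The state is a dict: "t": time; "joints": joint angles; "qvel": joint speeds; "tau": joint torques, N m; "position": TCP position; "eef_rot": TCP orientation; "wrist_force": force on the tool from outside, world axes, zero at the start; "ft_torque": the same for the moment, N m; "width": opening from 0.0 (shut) to 1.0 (fully open); "gripper_force": force on a finger pad.
Only numpy, scipy, OpenCV 4.12 (cv2) and the standard library are available. Lean on these libraries where they do the work, as an engineer would, in place of code of your own. Each camera call takes 0.05 s, during which the arm holds its last target. There are 200 camera calls.

## Working session

There is one attempt and no reset: what is moved stays moved. The work goes in short steps, Python scripts to look and compute and a shell command to move; the robot and the scene stay as the last step left them, time stands still between calls to the robot, and variables do not carry over. Pictures are saved under pics/ and viewed, at most 14 in all, crops included, and the job is handed in when it is done.

```bash
mkdir -p pics
cat > h.py <<'E'
import numpy as np,cv2
from plant import ctrl
def snap(n,f=None):
    c=ctrl.calibration(n); im=np.array(ctrl.camera(n))
    if f: cv2.imwrite('pics/'+f,im[:,:,::-1])
    return im,c
def ray(c,u,v,z):
    M=np.array(c['world_to_cam']);R=M[:3,:3];o=-R.T@M[:3,3]
    d=R.T@np.array([(u-c['cx'])/c['fx'],(v-c['cy'])/c['fy'],1]);return o+d*(z-o[2])/d[2]
E
python3 - <<'E'
from h import *
import pickle
s=ctrl.observe();print({k:np.round(v,3) for k,v in s.items()})
for n in('top','scene'):
    im,c=snap(n,n+'0.png');pickle.dump((im,c),open(n+'0.pkl','wb'));print(n,c['fx'],c['cx'],c['cy'],np.round(c['world_to_cam'],3).tolist())
E
```

```text
{'t': np.float64(0.0), 'joints': array([-1.213,  0.522, -0.036,  1.6  ,  0.021,  1.021, -0.113]), 'qvel': array([ 0.002, -0.001,  0.   , -0.001,  0.   , -0.   , -0.   ]), 'tau': array([ 0.0000e+00, -9.2712e+01,  1.9810e+00, -3.6993e+01,  1.8000e-02,
        8.0000e-03, -0.0000e+00]), 'position': array([259.201, 568.353, 230.736]), 'eef_rot': array([-6.67e-01, -3.07e+00,  2.00e-03]), 'wrist_force': array([ 0.1  , -0.438, -0.125]), 'ft_torque': array([ 0.027, -0.006,  0.012]), 'gripper_force': np.float64(0.0), 'width': np.float64(1.002)}
top 446.7745636303831 280.69595072442917 211.47239345492045 [[0.147, -0.989, 0.007, -85.429], [-0.967, -0.146, -0.207, 439.295], [0.206, 0.024, -0.978, 994.629], [0.0, 0.0, 0.0, 1.0]]
scene 455.1058949833738 280.442855428979 216.99000572073783 [[0.062, 0.998, -0.007, 5.735], [0.774, -0.052, -0.631, -285.49], [-0.63, 0.034, -0.776, 1345.156], [0.0, 0.0, 0.0, 1.0]]
```

View pics/top0.png

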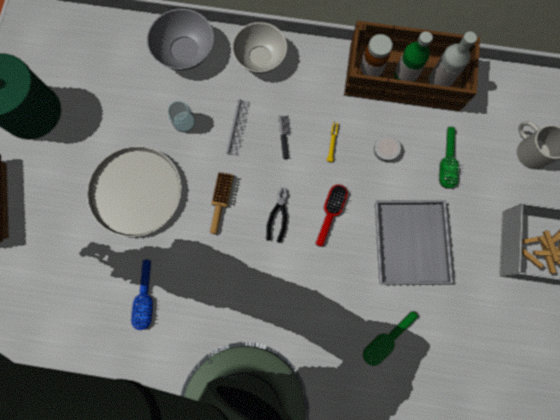

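View pics/scene0.png

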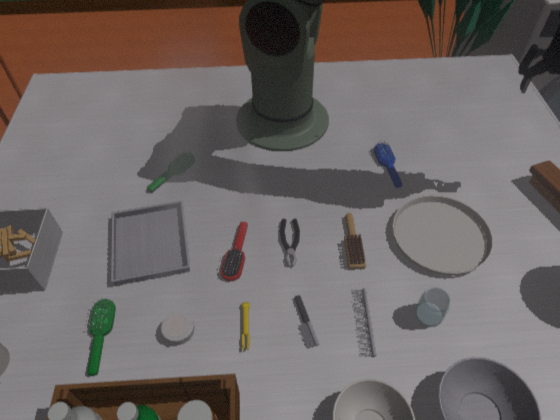

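Top view: red pin brush (332,215) is the wanted one. Look-alikes are blue (143,295), green (450,158) and dark green (390,338). The bristle brush is at (223,203). The flea comb is at (285,137), and could be confused with the wide comb at (238,127). Remover (333,142), jar (181,117), which could be confused with the bowls at (181,42)/(260,48); dish (137,192), tray (415,243). Next, one close crop and the masks.

Run:
```python
from h import *
import pickle
im,c=pickle.load(open('top0.pkl','rb'))
cr=cv2.resize(im[90:255,155:365],None,fx=3.6,fy=3.6,interpolation=cv2.INTER_CUBIC);cv2.imwrite('pics/crop0.png',np.clip(cr.astype(float)*1.3,0,255).astype(np.uint8)[:,:,::-1])
for n in('top','scene'):
    im,c=pickle.load(open(n+'0.pkl','rb'));h=cv2.cvtColor(im,cv2.COLOR_RGB2HSV)
    H,S,V=[h[:,:,i].astype(int) for i in range(3)]
    for nm,m,z in(('red',((H<6)|(H>174))&(S>150)&(V>60),8),('yel',(H>20)&(H<32)&(S>140)&(V>90),5),('brown',(H>5)&(H<22)&(S>80),8)):
        k,l,st,ce=cv2.connectedComponentsWithStats(m.astype(np.uint8))
        for i in range(1,k):
            if st[i,4]<60 or st[i,4]>2500: continue
            p=np.argwhere(l==i)[:,::-1].astype(float)
            w=np.array([ray(c,u,v,z)[:2] for u,v in p]);mu=w.mean(0);e=np.linalg.svd(w-mu,full_matrices=False)[2]
            a=(w-mu)@e.T;print(n,nm,ce[i].round(),'mean',mu.round(),'axis',e[0].round(3),'ext',a.min(0).round(),a.max(0).round())
```

```text
top red [326. 222.] mean [ 446. -131.] axis [-0.994  0.113] ext [-96. -28.] [59. 15.]
top yel [332. 143.] mean [ 648. -120.] axis [-1.     0.021] ext [-53.  -8.] [47.  8.]
top brown [  3. 202.] mean [379. 649.] axis [-0.959 -0.282] ext [-105.   -8.] [96.  9.]
top brown [220. 198.] mean [467. 131.] axis [-1.     0.031] ext [-63. -19.] [88. 19.]
top brown [547. 249.] mean [ 460. -661.] axis [-0.907 -0.421] ext [-41. -44.] [58. 51.]
top brown [532. 258.] mean [ 432. -624.] axis [-0.559 -0.829] ext [-28.  -7.] [29.  8.]
scene red [240. 238.] mean [ 431. -128.] axis [ 0.987 -0.163] ext [-30.  -7.] [25.  7.]
scene yel [245. 323.] mean [ 646. -118.] axis [ 1.    -0.018] ext [-46.  -7.] [53.  6.]
scene brown [549. 173.] mean [274. 682.] axis [ 0.997 -0.073] ext [-46. -30.] [62. 35.]
scene brown [350. 225.] mean [409. 136.] axis [ 0.999 -0.038] ext [-34.  -9.] [36.  7.]
scene brown [ 12. 243.] mean [ 409. -656.] axis [0.843 0.538] ext [-61. -33.] [58. 44.]
```

View pics/crop0.png

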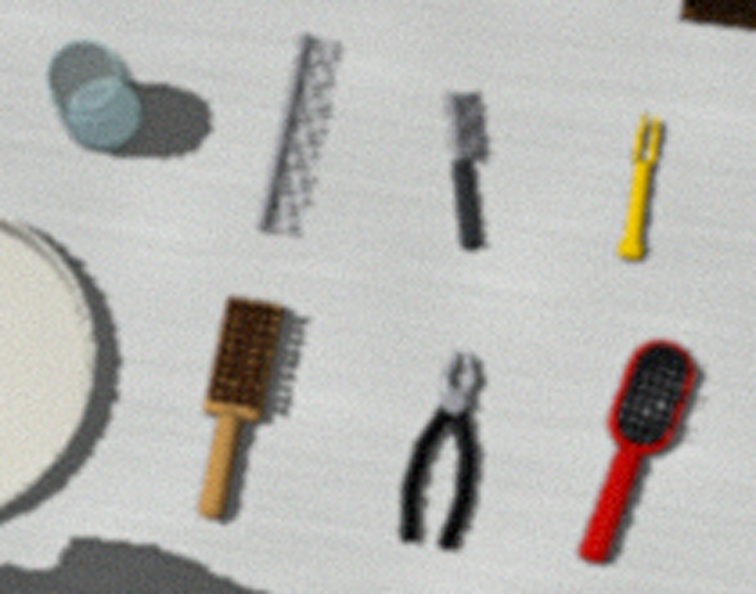

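The crop confirms the choices: red brush with bare handle and steel pins, birch brush with brown bristles, flea comb with a dark handle and teeth only at the front right, and the jar with its base at crop (103,115). Now the points.

Run:
```python
from h import *
import pickle
T,c=pickle.load(open('top0.pkl','rb'));S,cs=pickle.load(open('scene0.pkl','rb'))
f=lambda x,y,z:ray(c,155+(x+.5)/3.6-.5,90+(y+.5)/3.6-.5,z)[:2]
for n,a,b,z,L0,L in(('pin',(592,558),(667,343),8,58,162),('bri',(210,515),(257,300),8,53,154),('flea',(473,247),(461,162),5,40,63),('tick',(630,257),(650,116),5,42,107)):
    A,B=f(*a,z),f(*b,z);d=B-A;l=np.hypot(*d);print(n,'end',A.round(1),B.round(1),'len',l.round(1),L,'grip',(A+d/l*(L0+(l-L)/2*0)).round(1),'yaw',np.degrees(np.arctan2(d[1],d[0])).round(1))
M=np.array(c['world_to_cam']);print('topcam',(-M[:3,:3].T@M[:3,3]).round())
print('jar base',f(103,115,0),'top',f(87,74,72), 'scene top?',ray(cs,435,299,72)[:2],ray(cs,431,318,0)[:2])
print('tray',[ray(c,u,v,23)[:2].round() for u,v in((377,201.5),(447,201),(453,283.5),(382,285.5))],[ray(cs,u,v,23)[:2].round() for u,v in((110,207),(184,202),(188,269),(110,281))])
h=cv2.cvtColor(T,cv2.COLOR_RGB2HSV);print('hsv dish,table',h[192,137],h[260,220],h[120,250])
g=cv2.GaussianBlur(T,(3,3),0).astype(int);m=((g[:,:,0]-g[:,:,2]>8)&(g[:,:,0]>110)).astype(np.uint8);m[:, 200:]=0;m[:130]=0
m=cv2.morphologyEx(m,cv2.MORPH_CLOSE,np.ones((5,5)))
k=max(cv2.findContours(m,0,2)[0],key=cv2.contourArea);e=cv2.fitEllipse(k);print(e)
w=np.array([ray(c,*p[0],20)[:2] for p in k],np.float32);print('dish@20',cv2.minEnclosingCircle(w),np.ptp(w,0),(w.max(0)+w.min(0))/2)
```

```text
pin end [ 388.9 -120.8] [ 542.6 -152.2] len 156.8 162 grip [ 445.7 -132.4] yaw -11.6
bri end [379.8 134. ] [530.9 128.8] len 151.3 154 grip [432.7 132.2] yaw -2.0
flea end [591.6 -11.6] [652.    5.8] len 62.8 63 grip [ 6.301e+02 -5.000e-01] yaw 16.0
tick end [ 600.7 -119.8] [ 706.  -120.7] len 105.3 107 grip [ 642.7 -120.2] yaw -0.5
topcam [ 233.  -45. 1065.]
jar base [650.90137703 260.95570013] top [649.48079587 256.30331983] scene top? [651.4084118  256.43246656] [656.39188958 265.38812157]
tray [array([ 511., -244.]), array([ 537., -410.]), array([ 343., -438.]), array([ 314., -276.])] [array([ 326., -441.]), array([ 322., -262.]), array([ 518., -240.]), array([ 537., -405.])]
hsv dish,table [ 27  14 167] [90  4 67] [ 30   2 151]
((137.15740966796875, 192.2273406982422), (79.45308685302734, 86.025146484375), 46.34772491455078)
dish@20 ((449.0807800292969, 330.6471862792969), 105.22332000732422) [207.793   198.93608] [449.29633 329.9381 ]
```

```bash
cat >> h.py <<'E'
from scipy.spatial.transform import Rotation as Ro
def go(x,y,z,head=None):
    "turn first (deg about tool z), then shift (m) in tool axes; head = heading of tool y, mod 180, deg; also tells it from the pose as measured"
    s=ctrl.observe();R=Ro.from_rotvec(s['eef_rot']).as_matrix();h=np.degrees(np.arctan2(R[1,1],R[0,1]))
    t=0 if head is None else -((head-h+90)%180-90)
    R2=R@Ro.from_euler('z',t,degrees=True).as_matrix()
    d=R2.T@(np.array([x,y,z])-s['position'])
    print('t',s['t'].round(2),'pos',s['position'].round(1),'head',h.round(1),'j7',s['joints'][6].round(2),'width',s['width'].round(3),'| turn',round(t,1),'shift',(d/1000).round(4))
E
python3 - <<'E'
from h import *
go(442,-132,150,78.4)
E
```

```text
Traceback (most recent call last):
  File "h.py", line 17, in go
    print('t',s['t'].round(2),'pos',s['position'].round(1),'head',h.round(1),'j7',s['joints'][6].round(2),'width',s['width'].round(3),'| turn',round(t,1),'shift',(d/1000).round(4))
              ^^^^^^^^^^^^
AttributeError: 'float' object has no attribute 'round'
```

```bash
sed -i "s/s\['t'\].round(2)/round(s['t'],2)/" h.py
python3 - <<'E'
from h import *
go(500,150,190,78.4)
E
```

```text
Traceback (most recent call last):
  File "h.py", line 17, in go
    print('t',round(s['t'],2),'pos',s['position'].round(1),'head',h.round(1),'j7',s['joints'][6].round(2),'width',s['width'].round(3),'| turn',round(t,1),'shift',(d/1000).round(4))
                                                                                                                  ^^^^^^^^^^^^^^^^
AttributeError: 'float' object has no attribute 'round'
```

```bash
sed -i "s/s\['width'\].round(3)/round(s['width'],3)/" h.py
python3 - <<'E'
from h import *
go(500,150,190,78.4)
E
```

```text
t 0.1 pos [259.2 568.4 230.8] head 65.5 j7 -0.11 width 0.998 | turn -12.9 shift [-0.32   -0.3614  0.0411]
```

```bash
python3 -m jog '[[0,0,0,-6.5],[0,0,0,-6.4],[-0.032,-0.036,0.004,0],[-0.032,-0.036,0.004,0],[-0.032,-0.036,0.004,0],[-0.032,-0.036,0.004,0],[-0.032,-0.036,0.004,0],[-0.032,-0.036,0.004,0],[-0.032,-0.036,0.004,0],[-0.032,-0.036,0.004,0],[-0.032,-0.036,0.004,0],[-0.032,-0.037,0.005,0]]' -0.2
python3 - <<'E'
from h import *
go(442,-132,170,78.4)
E
```

```text
t: 1.6
position: [500.6, 149.3, 190.1]
eef_rot: [-0.317, -3.125, -0.0]
wrist_force: [0.9, 0.5, -0.4]
width: 0.602
gripper_force: 0.0
t 1.6 pos [500.6 149.3 190.1] head 78.4 j7 0.97 width 0.602 | turn -0.0 shift [ 0.0009 -0.2873  0.0201]
```

```bash
python3 -m jog '[[0,-0.048,0.003,0],[0,-0.048,0.003,0],[0,-0.048,0.004,0],[0,-0.048,0.004,0],[0,-0.048,0.003,0],[0,-0.047,0.003,0],[0,0,0,0],[0,0,0,0]]'
python3 - <<'E'
from h import *
go(442,-132,170,78.4)
im,c=snap('wrist','w1.png')
E
```

```text
t: 2.6
position: [442.4, -130.1, 170.2]
eef_rot: [-0.318, -3.125, -0.0]
wrist_force: [0.4, 0.8, -0.4]
width: 0.604
gripper_force: 0.0
t 2.6 pos [ 442.4 -130.1  170.2] head 78.4 j7 1.56 width 0.604 | turn -0.0 shift [-0.     -0.0019  0.0002]
```

View pics/w1.png

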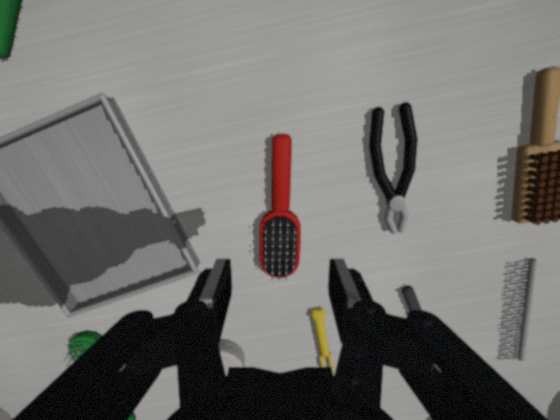

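The wrist view shows the red brush running from (282,134) to (279,277), well centred. Tray corners are at (103,95), (197,268) and (70,310). I'll measure both from this picture.

Run:
```python
from h import *
im=cv2.imread('pics/w1.png')[:,:,::-1];c=ctrl.calibration('wrist')
h=cv2.cvtColor(im,cv2.COLOR_RGB2HSV).astype(int);m=((h[...,0]<8)|(h[...,0]>172))&(h[...,1]>120)&(h[...,2]>40)
p=np.argwhere(m)[:,::-1];p=p[(p[:,0]>240)&(p[:,0]<320)]
w=np.array([ray(c,*q,8)[:2] for q in p])
A=w[w[:,0]<445]; mu=A.mean(0);e=np.linalg.svd(A-mu,full_matrices=False)[2];d=e[0]*np.sign(e[0,0]);a=(w-mu)@d;b=(A-mu)@np.array([-d[1],d[0]])
print('handle line',mu,'yaw',np.degrees(np.arctan2(d[1],d[0])),'ends',a.min(),a.max(),'handle w',np.ptp(b),'grip',mu+d*(a.min()+58),mu+d*(a.max()-104))
for q in((103,95),(197,268),(70,310)):print('tray',ray(c,*q,23)[:2])
```

```text
handle line [ 415.90552822 -122.29626631] yaw -13.108701218181174 ends -28.893111145720983 131.9486451754067 handle w 18.960435995512043 grip [ 444.25393625 -128.89768592] [ 443.12587462 -128.63499716]
tray [ 320.59259094 -266.43241611]
tray [ 507.86090792 -234.39797015]
tray [ 531.52596337 -393.71454832]
```

```bash
python3 -m jog '[[0,0,0.03,1.2],[0,0,0.045,0],[0,0,0.045,0],[0,0,0.03,0],[0,0,0.016,0],[0,0,0,0]]' && python3 -m jog '[[0,0,0,0],[0,0,0,0],[0,0,0,0],[0,0,0,0],[0,0,0,0]]' 1
python3 - <<'E'
from h import *
go(403,-330,150,98.7)
E
```

```text
t: 3.4
position: [442.2, -129.9, 3.9]
eef_rot: [-0.349, -3.121, -0.0]
wrist_force: [0.4, -0.3, 0.2]
width: 0.599
gripper_force: 0.0
t: 4.03
position: [443.0, -130.5, 5.6]
eef_rot: [0.35, 3.12, -0.0]
wrist_force: [-2.3, 1.9, 14.1]
width: 0.214
gripper_force: 58.6
t 4.03 pos [ 443.  -130.5    5.6] head 77.2 j7 1.57 width 0.214 | turn -21.5 shift [ 0.0695 -0.1912 -0.1445]
```

```bash
python3 -m jog '[[0,0,-0.02,0],[0,0,-0.04,0],[0,0,-0.04,0],[0,0,-0.045,-10.5],[0,0,0,-11],[0,0,0,0]]' ; python3 -m jog '[[0,0,-0.02,0],[0,0,-0.04,0],[0,0,-0.04,-10.7],[0,0,-0.045,-10.7],[0.014,-0.038,0,0],[0.014,-0.038,0,0],[0.014,-0.038,0,0],[0.014,-0.038,0,0],[0.0,-0.02,0,0],[0,0,0,0],[0,0,0,0]]'
python3 - <<'E'
from h import *
go(403,-330,150,98.7)
im,c=snap('wrist','w2.png')
E
```

```text
t: 5.4
position: [413.0, -307.9, 149.5]
eef_rot: [-0.237, 3.132, 0.001]
wrist_force: [-0.2, 1.6, -0.5]
width: 0.207
gripper_force: 59.9
t 5.4 pos [ 413.  -307.9  149.5] head 98.6 j7 2.23 width 0.207 | turn -0.1 shift [ 0.0132 -0.0203 -0.0005]out of range; nothing moved
```

View pics/w2.png

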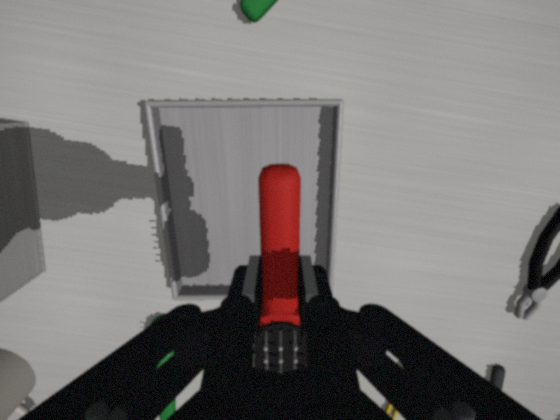

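The view over the tray shows the rim corners at (148,103), (341,102), about (331,290) and (176,294), with the brush held straight.

Run:
```python
from h import *
c=ctrl.calibration('wrist')
P=np.array([ray(c,u,v,23)[:2] for u,v in((148,103),(341,102),(333,265),(176,294))]);print(P.round(1))
a=P[3]-P[0];b=P[1]-P[0];print(np.hypot(*a),np.degrees(np.arctan2(a[1],a[0])),np.hypot(*b),np.degrees(np.arctan2(-b[0],b[1])),'ctr',(P[1]+P[3])/2)
s=P[2]-P[1];print(np.degrees(np.arctan2(s[1],s[0])))
```

```text
[[ 345.6 -429.7]
 [ 320.3 -269. ]
 [ 473.6 -243.2]
 [ 532.2 -398.8]]
189.05938982555216 9.401289177683092 162.67235363488507 8.97575048881858 ctr [ 426.21110619 -333.86881347]
9.535138858671944
```

Run:
```python
from h import *
go(397.5,-302,10,99.2)
```

```text
t 5.45 pos [ 413.  -307.8  149.5] head 98.7 j7 2.23 width 0.212 | turn -0.5 shift [0.0144 0.0082 0.1395]
```

```bash
python3 -m jog '[[0.014,0.008,0,-0.5],[0,0,0.05,0],[0,0,0.045,0],[0,0,0.025,0],[0,0,0.01,0],[0,0,0.005,0],[0,0,0.004,0],[0,0,0.001,0],[0,0,0,0]]'
python3 - <<'E'
from h import *
go(397.5,-302,9,99.2)
E
```

```text
t: 6.58
position: [397.8, -303.3, 9.7]
eef_rot: [-0.249, 3.131, -0.001]
wrist_force: [0.3, 0.3, -0.6]
width: 0.213
gripper_force: 59.9
t 6.58 pos [ 397.8 -303.3    9.7] head 99.1 j7 2.23 width 0.213 | turn -0.1 shift [0.0001 0.0013 0.0007]
```

```bash
python3 -m jog '[[0,0,0.0012,0],[0,0,0,0]]'; python3 -m jog '[[0,0,0,0],[0,0,0,0],[0,0,0,0],[0,0,-0.01,0],[0,0,-0.03,0],[0,0,-0.05,0],[0,0,-0.06,0],[0,0,0,0]]' 0.25
python3 - <<'E'
from h import *
go(500,100,150,88)
E
```

```text
t: 6.82
position: [397.8, -303.3, 8.6]
eef_rot: [-0.249, 3.131, -0.001]
wrist_force: [-2.0, 1.5, 9.5]
width: 0.213
gripper_force: 61.1
t: 7.82
position: [399.2, -304.3, 162.6]
eef_rot: [-0.248, 3.126, -0.007]
wrist_force: [0.5, -0.0, -1.0]
width: 0.373
gripper_force: 0.0
t 7.83 pos [ 399.2 -304.3  162.6] head 99.1 j7 2.25 width 0.373 | turn 11.1 shift [-0.0866  0.4076  0.0117]
```

Run:
```python
from h import *
go(431,132,165,88)
```

```text
t 7.83 pos [ 399.2 -304.3  162.6] head 99.1 j7 2.25 width 0.373 | turn 11.1 shift [-0.0166  0.4371 -0.0038]
```

```bash
python3 -m jog '[[0,0,0,5.6],[0,0,0,5.5],[-0.002,0.048,0,0],[-0.002,0.048,0,0],[-0.002,0.048,0,0],[-0.002,0.048,0,0],[-0.002,0.048,0,0],[-0.002,0.048,0,0],[-0.002,0.048,0,0],[-0.002,0.048,0,0],[0,0.049,0,0],[0,0,-0.003,0],[0,0,0,0]]' -0.2
python3 - <<'E'
from h import *
go(431,132,165,88)
im,c=snap('wrist','w3.png')
E
```

```text
t: 9.45
position: [428.5, 128.7, 161.1]
eef_rot: [-0.055, -3.141, 0.001]
wrist_force: [0.1, -0.2, 0.7]
width: 0.602
gripper_force: 0.0
t 9.45 pos [428.5 128.7 161.1] head 88.0 j7 1.07 width 0.602 | turn -0.0 shift [-0.0024  0.0034 -0.0039]
```

View pics/w3.png

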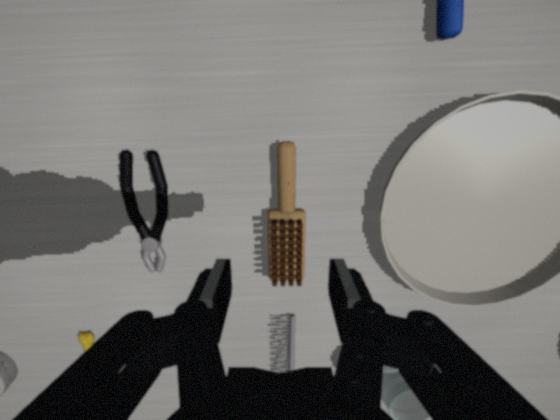

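The bristle brush runs from (287,141) to (288,285), and is vertical in the picture. I'll measure the handle.

Run:
```python
from h import *
im=cv2.imread('pics/w3.png')[:,:,::-1];c=ctrl.calibration('wrist')
h=cv2.cvtColor(im,cv2.COLOR_RGB2HSV).astype(int);m=(h[...,0]>3)&(h[...,0]<24)&(h[...,1]>90)
p=np.argwhere(m)[:,::-1];p=p[(p[:,0]>255)&(p[:,0]<320)]
w=np.array([ray(c,*q,8)[:2] for q in p])
A=w[p[:,1]<205]; mu=A.mean(0);e=np.linalg.svd(A-mu,full_matrices=False)[2];d=e[0]*np.sign(e[0,0]);a=(w-mu)@d;b=(A-mu)@np.array([-d[1],d[0]])
print('handle line',mu,'yaw',np.degrees(np.arctan2(d[1],d[0])),'ends',a.min(),a.max(),np.ptp(b))
g=mu+d*(a.min()+53);print(g)
go(*g,7,88)
```

```text
handle line [409.84325096 135.93724225] yaw -1.8133281802334014 ends -30.720193078510203 342.4459754654875 16.067491378619135
[432.11190075 135.23223644]
t 9.5 pos [428.6 128.2 161. ] head 87.9 j7 1.07 width 0.603 | turn -0.1 shift [-0.0033  0.0072  0.154 ]
```

```bash
python3 -m jog '[[-0.003,0.006,0.03,0],[0,0,0.045,0],[0,0,0.045,0],[0,0,0.025,0],[0,0,0.009,0],[0,0,0,0]]' && python3 -m jog '[[0,0,0,0],[0,0,0,0],[0,0,0,0],[0,0,0,0],[0,0,0,0]]' 1
python3 - <<'E'
from h import *
go(500,-340,150,98.5)
E
```

```text
t: 10.25
position: [432.0, 134.4, 7.2]
eef_rot: [-0.057, -3.141, 0.001]
wrist_force: [0.8, 0.1, 0.9]
width: 0.597
gripper_force: 0.0
t: 10.88
position: [432.6, 135.1, 8.2]
eef_rot: [0.055, 3.14, 0.001]
wrist_force: [-2.5, -1.4, 15.9]
width: 0.191
gripper_force: 58.5
t 10.88 pos [432.6 135.1   8.2] head 88.0 j7 1.01 width 0.191 | turn -10.5 shift [ 0.0033 -0.4798 -0.1419]
```

```bash
python3 -m jog '[[0,0,-0.02,0],[0,0,-0.04,0],[0,0,-0.04,-5.6],[0,0,-0.03,-5.6],[0,0,0,0]]'
python3 - <<'E'
from h import *
go(409,-377,135,99.2)
E
```

```text
t: 11.5
position: [433.1, 135.2, 139.4]
eef_rot: [-0.252, 3.127, 0.002]
wrist_force: [-1.3, -0.3, -1.0]
width: 0.184
gripper_force: 59.7
t 11.5 pos [433.1 135.2 139.4] head 99.2 j7 1.2 width 0.184 | turn 0.0 shift [ 0.1057 -0.5017  0.0035]
```

```bash
python3 -m jog '[[0.006,-0.028,0,0],[0.01,-0.043,0,0],[0.01,-0.043,0,0],[0.01,-0.043,0,0],[0.009,-0.043,0,0],[0.009,-0.043,0,0],[0.009,-0.043,0,0],[0.009,-0.043,0,0],[0.009,-0.043,0,0],[0.009,-0.043,0,0],[0.009,-0.043,0,0],[0.006,-0.032,0,0],[0,-0.012,0,0],[0,0,0,0],[0,0,0,0]]'
python3 - <<'E'
from h import *
go(409,-377,13,99.2)
im,c=snap('wrist','w4.png')
E
```

```text
t: 13.38
position: [408.7, -376.0, 136.9]
eef_rot: [0.253, -3.131, -0.001]
wrist_force: [-0.0, 0.2, -0.7]
width: 0.183
gripper_force: 59.7
t 13.38 pos [ 408.7 -376.   136.9] head 99.2 j7 2.32 width 0.183 | turn 0.0 shift [-0.0002 -0.0011  0.1239]
```

View pics/w4.png

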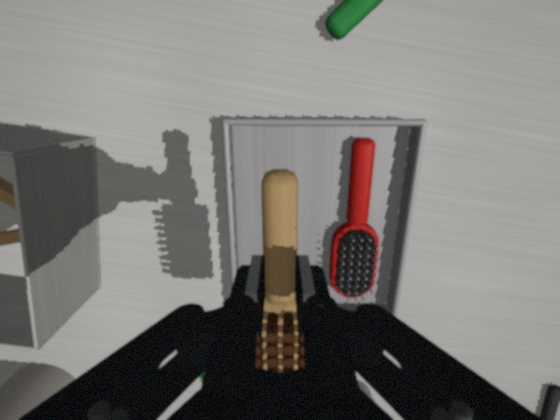

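The pin brush lies flat in the tray, (362,140) to (355,298), and the free half is under the held brush. I'll lower it.

```bash
python3 -m jog '[[0,-0.001,0.04,0],[0,0,0.045,0],[0,0,0.025,0],[0,0,0.009,0],[0,0,0.004,0],[0,0,0.001,0],[0,0,0,0]]'; python3 -m jog '[[0,0,0.0015,0],[0,0,0,0]]'
```

```text
t: 14.3
position: [409.0, -378.6, 13.9]
eef_rot: [-0.251, 3.131, -0.001]
wrist_force: [0.1, 0.3, -0.3]
width: 0.189
gripper_force: 59.7
t: 14.55
position: [408.7, -378.4, 11.7]
eef_rot: [-0.251, 3.131, -0.0]
wrist_force: [0.4, -0.1, -0.3]
width: 0.186
gripper_force: 59.7
```

```bash
python3 -m jog '[[0,0,0.001,0],[0,0,0,0]]'; python3 -m jog '[[0,0,0,0],[0,0,0,0],[0,0,0,0],[0,0,-0.01,0],[0,0,-0.03,0],[0,0,-0.05,0],[0,0,-0.06,0],[0,0,0,0]]' 0.3
python3 - <<'E'
from h import *
go(642,-122,165,90)
E
```

```text
t: 14.8
position: [408.7, -378.5, 11.3]
eef_rot: [-0.251, 3.131, -0.001]
wrist_force: [-3.3, 2.6, 14.3]
width: 0.186
gripper_force: 61.5
t: 15.8
position: [410.2, -379.8, 165.5]
eef_rot: [-0.251, 3.126, -0.008]
wrist_force: [-0.1, -0.1, -0.4]
width: 0.348
gripper_force: 0.0
t 15.8 pos [ 410.2 -379.8  165.5] head 99.2 j7 2.32 width 0.348 | turn 9.2 shift [-0.2318  0.2578  0.0006]
```

```bash
python3 -m jog '[[0,0,0,4.6],[0,0,0,4.6],[-0.033,0.037,0,0],[-0.033,0.037,0,0],[-0.033,0.037,0,0],[-0.033,0.037,0,0],[-0.033,0.037,0,0],[-0.033,0.037,0,0],[-0.034,0.036,0,0],[0,0,0,0],[0,0,0,0]]' -0.1
python3 - <<'E'
from h import *
go(642,-122,165,90)
im,c=snap('wrist','w5.png')
E
```

```text
t: 17.18
position: [640.1, -120.8, 160.2]
eef_rot: [-0.0, -3.14, 0.001]
wrist_force: [-0.3, -0.5, -0.2]
width: 0.552
gripper_force: 0.0
t 17.18 pos [ 640.1 -120.8  160.2] head 90.0 j7 1.63 width 0.552 | turn -0.0 shift [-0.0019 -0.0012 -0.0048]
```

View pics/w5.png

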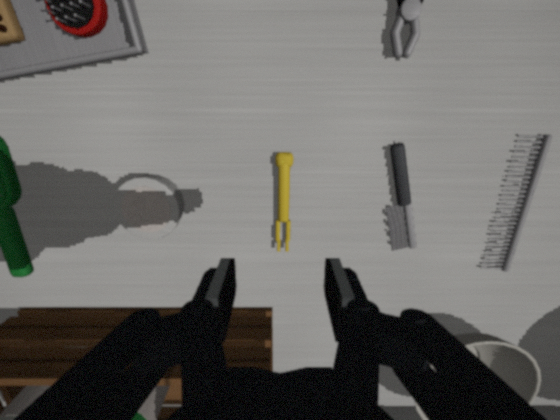

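Remover: (285,152) butt to (284,250) claw. Flea comb handle: (398,143) to (406,205), teeth pointing left (−y). The tin at about (145,205) is near the remover, so I'll narrow the opening before descending.

Run:
```python
from h import *
im=cv2.imread('pics/w5.png')[:,:,::-1];c=ctrl.calibration('wrist')
h=cv2.cvtColor(im,cv2.COLOR_RGB2HSV).astype(int);V=h[...,2]
def fit(m,nm,L0):
    p=np.argwhere(m)[:,::-1];w=np.array([ray(c,*q,5)[:2] for q in p]);mu=w.mean(0);e=np.linalg.svd(w-mu,full_matrices=False)[2];d=e[0]*np.sign(e[0,0]);a=(w-mu)@d;b=(w-mu)@np.array([-d[1],d[0]])
    print(nm,mu.round(1),'yaw',np.degrees(np.arctan2(d[1],d[0])).round(1),'ext',a.min().round(1),a.max().round(1),np.ptp(b).round(1),'grip',(mu+d*(a.min()+L0)).round(1))
u,v=np.meshgrid(range(560),range(420))
fit((h[...,0]>18)&(h[...,0]<34)&(h[...,1]>130)&(abs(u-285)<25)&(v<260),'tick',42)
m=((V<75)&(u>380)&(u<420)&(v>130)&(v<209)).astype(np.uint8)
k,l,st,ce=cv2.connectedComponentsWithStats(m);i=1+st[1:,4].argmax();print(st[i]);fit(l==i,'flea handle',40)
print('tin',ray(c,147,204,24)[:2],'edge',ray(c,184,204,24)[:2])
```

```text
tick [ 643.7 -117.2] yaw -0.9 ext -42.7 63.6 16.0 grip [ 643.  -117.2]
[389 143  21  66 885]
flea handle [ 6.23e+02 -3.00e-01] yaw 14.5 ext -32.1 36.7 14.8 grip [630.7   1.7]
tin [ 647.61378138 -250.17141686] edge [ 647.63123344 -214.06260105]
```

```bash
python3 -m jog '[[-0.003,0.003,0.03,1],[0,0,0.045,0],[0,0,0.045,0],[0,0,0.025,0],[0,0,0.011,0],[0,0,0,0]]' && python3 -m jog '[[0,0,0,0],[0,0,0,0],[0,0,0,0],[0,0,0,0],[0,0,0,0]]' 1
python3 - <<'E'
from h import *
go(430,290,150,90)
E
```

```text
t: 17.98
position: [643.4, -118.1, 4.7]
eef_rot: [-0.029, -3.141, 0.0]
wrist_force: [-0.6, -0.5, 0.3]
width: 0.548
gripper_force: 0.0
t: 18.6
position: [644.3, -117.6, 5.9]
eef_rot: [0.028, 3.14, -0.0]
wrist_force: [-2.0, -0.2, 9.3]
width: 0.11
gripper_force: 58.8
t 18.6 pos [ 644.3 -117.6    5.9] head 89.0 j7 1.6 width 0.11 | turn -1.0 shift [ 0.2141  0.4076 -0.1445]
```

```bash
python3 -m jog '[[0,0,-0.02,0],[0,0,-0.04,0],[0,0,-0.05,-1],[0,0,-0.035,0],[0.024,0.045,0,0],[0.024,0.045,0,0],[0.024,0.045,0,0],[0.024,0.045,0,0],[0.024,0.045,0,0],[0.024,0.045,0,0],[0.024,0.045,0,0],[0.024,0.045,0,0],[0.022,0.046,0,0],[0,0,0,0],[0,0,0,0]]'
python3 - <<'E'
from h import *
go(435,288,150,90)
im,c=snap('wrist','w6.png')
E
```

```text
t: 20.48
position: [430.2, 288.3, 150.5]
eef_rot: [0.0, 3.14, 0.0]
wrist_force: [0.2, -0.3, -0.7]
width: 0.107
gripper_force: 58.8
t 20.48 pos [430.2 288.3 150.5] head 90.0 j7 0.81 width 0.107 | turn -0.0 shift [-0.0048 -0.0003  0.0005]
```

View pics/w6.png

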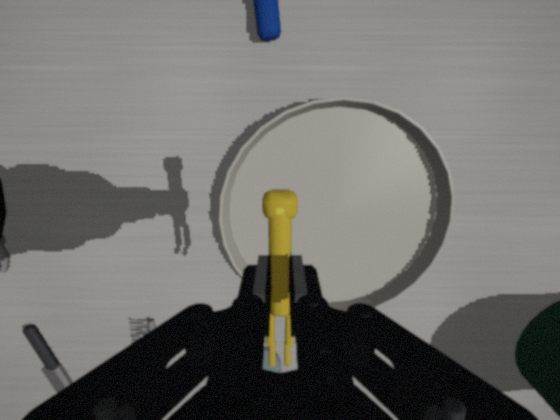

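The dish's outer rim shows at (220,195), (452,200) and (340,99); fit a circle to it.

Run:
```python
from h import *
from scipy.optimize import least_squares
c=ctrl.calibration('wrist')
P=np.array([ray(c,u,v,20)[:2] for u,v in((220,195),(452,195),(340,99),(248,135),(425,128),(438,255))])
r=least_squares(lambda q:np.hypot(*(P-q[:2]).T)-q[2],[447,333,114]);print(r.x.round(1),r.fun.round(1))
x,y=r.x[:2]
go(x-12,y-50,8,90)
```

```text
[453.6 341.7 113.3] [-0.7 -0.7 -1.9  1.7  1.5  0.2]
t 20.52 pos [430.4 287.8 150.3] head 89.9 j7 0.81 width 0.114 | turn -0.1 shift [-0.0111  0.0039  0.1424]
```

```bash
python3 -m jog '[[-0.010,0.003,0.04,0],[0,0,0.045,0],[0,0,0.035,0],[0,0,0.015,0],[0,0,0.004,0],[0,0,0.001,0],[0,0,0,0]]'; python3 -m jog '[[0,0,0.001,0],[0,0,0,0]]'
```

```text
t: 21.4
position: [440.3, 291.9, 10.6]
eef_rot: [0.001, 3.14, 0.001]
wrist_force: [0.0, 0.4, 0.2]
width: 0.109
gripper_force: 58.8
t: 21.65
position: [440.0, 291.8, 8.9]
eef_rot: [0.0, 3.141, 0.001]
wrist_force: [-0.2, -1.7, 2.9]
width: 0.107
gripper_force: 59.3
```

Contact at the expected height (2.9 N, TCP 8.9). Release it.

```bash
python3 -m jog '[[0,0,0,0],[0,0,0,0],[0,0,0,0],[0,0,-0.01,0],[0,0,-0.03,0],[0,0,-0.05,0],[0,0,-0.06,0],[0,0,0,0]]' 0.4
python3 - <<'E'
from h import *
go(629,0,165,105)
E
```

```text
t: 22.65
position: [441.5, 292.8, 163.3]
eef_rot: [0.001, 3.136, 0.007]
wrist_force: [-0.4, 0.0, -0.9]
width: 0.296
gripper_force: 0.0
t 22.65 pos [441.5 292.8 163.3] head 90.0 j7 0.81 width 0.296 | turn -15.0 shift [-0.1054 -0.3313 -0.0019]
```

```bash
python3 -m jog '[[0,0,0,-7.5],[0,0,0,-7.5],[-0.013,-0.041,0,0],[-0.013,-0.041,0,0],[-0.013,-0.041,0,0],[-0.013,-0.041,0,0],[-0.013,-0.041,0,0],[-0.013,-0.041,0,0],[-0.013,-0.041,0,0],[-0.014,-0.044,0,0],[0,0,0,0],[0,0,0,0]]' -0.1
python3 - <<'E'
from h import *
go(629,0,165,105)
im,c=snap('wrist','w7.png')
cr=cv2.resize(im[90:290,180:420],None,fx=3,fy=3,interpolation=cv2.INTER_CUBIC);cv2.imwrite('pics/w7c.png',cr[:,:,::-1])
E
```

```text
t: 24.15
position: [626.3, -0.6, 158.3]
eef_rot: [0.41, -3.114, -0.001]
wrist_force: [-0.1, 0.2, -0.2]
width: 0.549
gripper_force: 0.0
t 24.15 pos [ 6.263e+02 -6.000e-01  1.583e+02] head 105.0 j7 1.66 width 0.549 | turn -0.0 shift [-0.0027 -0.0001 -0.0067]
```

View pics/w7c.png

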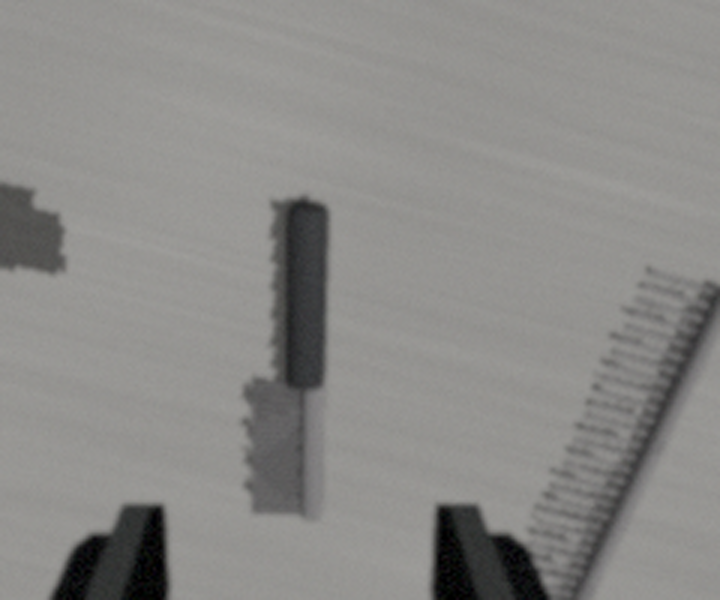

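The flea comb handle runs from crop (308,203) to (304,386), with teeth to the left.

Run:
```python
from h import *
c=ctrl.calibration('wrist')
A,B=[ray(c,180+x/3,90+y/3,5)[:2] for x,y in((308,202),(305,387))];d=B-A;l=np.hypot(*d);y=np.degrees(np.arctan2(d[1],d[0]));g=A+d/l*40;print(A,B,l,y,g)
go(*g,5,90+y)
```

```text
[591.77228748  -5.46059964] [654.64847097  10.60180072] 64.89541706470042 14.330339234984507 [630.52767967   4.43988399]
t 24.2 pos [626.3  -0.  158.4] head 105.0 j7 1.66 width 0.552 | turn 0.7 shift [-0.0053  0.0032  0.1534]
```

```bash
python3 -m jog '[[-0.005,0.003,0.03,0.7],[0,0,0.045,0],[0,0,0.045,0],[0,0,0.025,0],[0,0,0.009,0],[0,0,0,0]]' && python3 -m jog '[[0,0,0,0],[0,0,0,0],[0,0,0,0],[0,0,0,0],[0,0,0,0]]' 1
python3 - <<'E'
from h import *
go(434,340,150,90)
E
```

```text
t: 24.95
position: [630.8, 3.8, 4.9]
eef_rot: [0.392, -3.117, -0.0]
wrist_force: [0.4, -0.5, 1.4]
width: 0.55
gripper_force: 0.0
t: 25.58
position: [631.5, 3.3, 5.9]
eef_rot: [-0.39, 3.116, -0.0]
wrist_force: [-2.8, 0.4, 10.7]
width: 0.135
gripper_force: 58.7
t 25.57 pos [631.5   3.3   5.9] head 104.3 j7 1.62 width 0.135 | turn 14.3 shift [ 0.1972  0.3367 -0.1444]
```

```bash
python3 -m jog '[[0,0,-0.02,0],[0,0,-0.04,0],[0,0,-0.05,7.2],[0,0,-0.035,7.1],[0.022,0.0375,0,0],[0.022,0.0375,0,0],[0.022,0.0375,0,0],[0.022,0.0375,0,0],[0.022,0.0375,0,0],[0.022,0.0375,0,0],[0.022,0.0375,0,0],[0.022,0.0375,0,0],[0.021,0.0375,0,0],[0,0,0,0],[0,0,0,0]]'
python3 - <<'E'
from h import *
go(435,342,8,90)
im,c=snap('wrist','w8.png')
E
```

```text
t: 27.45
position: [434.3, 340.5, 150.5]
eef_rot: [0.0, 3.141, 0.001]
wrist_force: [0.3, -0.3, -0.2]
width: 0.131
gripper_force: 58.9
t 27.45 pos [434.3 340.5 150.5] head 90.0 j7 0.75 width 0.131 | turn -0.0 shift [-0.0006  0.0015  0.1425]
```

View pics/w8.png

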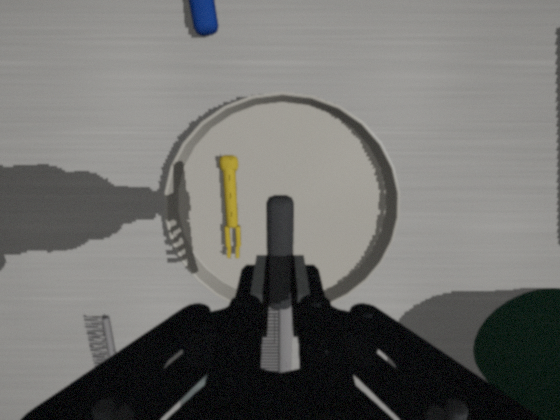

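The remover lies flat at (230,205) and the comb is held over the dish's centre line. I'll lower it.

```bash
python3 -m jog '[[0,0.001,0.04,0],[0,0,0.045,0],[0,0,0.035,0],[0,0,0.015,0],[0,0,0.004,0],[0,0,0.001,0],[0,0,0,0]]'; python3 -m jog '[[0,0,0.0015,0],[0,0,0,0]]'
```

```text
t: 28.38
position: [434.5, 342.1, 10.6]
eef_rot: [0.001, 3.14, 0.002]
wrist_force: [0.1, -0.3, -0.1]
width: 0.139
gripper_force: 58.9
t: 28.62
position: [434.3, 342.1, 8.9]
eef_rot: [0.0, 3.141, 0.001]
wrist_force: [-1.1, -1.6, 8.8]
width: 0.129
gripper_force: 60.1
```

```bash
python3 -m jog '[[0,0,0,0],[0,0,0,0],[0,0,0,0],[0,0,-0.01,0],[0,0,-0.03,0],[0,0,-0.05,0],[0,0,-0.06,0],[0,0,-0.05,10],[0,0,0,10],[0,0,0,10],[0,0,0,10],[0,0,0,10],[0,0,0,10],[0,0,0,10],[0,0,0,10],[0,0,0,10]]' 0.4
python3 - <<'E'
from h import *
go(600,258,210,0)
E
```

```text
t: 30.62
position: [433.8, 341.8, 208.8]
eef_rot: [-2.228, -2.214, -0.001]
wrist_force: [-1.2, 0.2, 0.0]
width: 0.3
gripper_force: 0.0
t 30.62 pos [433.8 341.8 208.8] head -0.3 j7 -0.61 width 0.3 | turn -0.3 shift [-0.0838  0.1662 -0.0013]
```

```bash
python3 -m jog '[[-0.014,0.036,0,0],[-0.014,0.036,0,0],[-0.014,0.036,0,0],[-0.014,0.036,0,0],[-0.014,0.036,0,0],[-0.014,0.036,0,0],[0,0,0,0],[0,0,0,0]]' -1
python3 - <<'E'
from h import *
go(650,260,210,0)
im,c=snap('wrist','w9.png')
E
```

```text
t: 31.62
position: [649.4, 258.0, 208.3]
eef_rot: [-2.221, -2.221, 0.0]
wrist_force: [-0.5, 0.8, 0.5]
width: 1.001
gripper_force: 0.0
t 31.62 pos [649.4 258.  208.3] head -0.0 j7 -0.29 width 1.001 | turn -0.0 shift [ 0.002   0.0006 -0.0017]
```

View pics/w9.png

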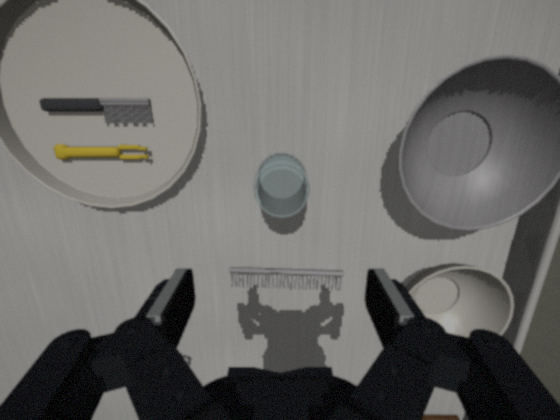

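Comb and remover lie flat in the dish. The jar is at (282,185), spanning columns 256–309 and rows 153–216. I'll compare this with the projected jar extents.

Run:
```python
from h import *
c=ctrl.calibration('wrist');M=np.array(c['world_to_cam'])
print('cam',(-M[:3,:3].T@M[:3,3]).round())
def proj(p):
    q=M[:3,:3]@p+M[:3,3];return np.array([c['fx']*q[0]/q[2]+c['cx'],c['fy']*q[1]/q[2]+c['cy']])
t=np.linspace(0,6.283,60)
for x,y in((650,258),(650,261)):
  for z,r in((0,29),(60,29),(72,26)):
    P=np.array([proj(np.array([x+r*np.cos(a),y+r*np.sin(a),z])) for a in t]);print(x,y,z,P.min(0).round(),P.max(0).round())
for u,v,z in((282.5,190,0),):print(ray(c,u,v,z))
```

```text
cam [649. 344. 351.]
650 258 0 [256. 156.] [305. 203.]
650 258 60 [252. 165.] [309. 221.]
650 258 72 [254. 171.] [307. 223.]
650 261 0 [256. 153.] [305. 201.]
650 261 60 [251. 162.] [309. 218.]
650 261 72 [253. 168.] [307. 220.]
[652.6820831  245.45965761   0.        ]
```

```bash
python3 -m jog '[[0.004,0.002,0.02,0],[0,0,0.045,0],[0,0,0.05,0],[0,0,0.045,0],[0,0,0.025,0],[0,0,0.009,0],[0,0,0,0],[0,0,0,0]]'; python3 -m jog '[[0,0,0,0],[0,0,0,0],[0,0,0,0],[0,0,0,0]]' 1
python3 - <<'E'
from h import *
go(452,401,110,0)
E
```

```text
t: 32.67
position: [652.5, 262.1, 15.3]
eef_rot: [2.221, 2.221, 0.002]
wrist_force: [0.3, -1.0, 0.7]
width: 1.003
gripper_force: 0.0
t: 33.17
position: [652.3, 262.0, 15.3]
eef_rot: [2.222, 2.221, 0.002]
wrist_force: [-2.7, -0.9, 10.6]
width: 0.675
gripper_force: 63.3
t 33.17 pos [652.3 262.   15.3] head -0.0 j7 -0.25 width 0.675 | turn -0.0 shift [ 0.1391 -0.2002 -0.0948]
```

```bash
python3 -m jog '[[0,0,-0.02,0],[0,0,-0.035,0],[0,0,-0.04,0],[0.023,-0.033,0,0],[0.023,-0.033,0,0],[0.023,-0.033,0,0],[0.023,-0.033,0,0],[0.023,-0.033,0,0],[0.024,-0.035,0,0],[0,0,0,0],[0,0,0,0]]'
python3 - <<'E'
from h import *
go(452,401,22,0)
im,c=snap('wrist','w10.png')
E
```

```text
t: 34.55
position: [452.6, 400.7, 110.1]
eef_rot: [2.222, 2.221, 0.002]
wrist_force: [-0.0, -0.4, -1.0]
width: 0.668
gripper_force: 64.3
t 34.55 pos [452.6 400.7 110.1] head -0.0 j7 -0.59 width 0.668 | turn -0.0 shift [ 0.0003 -0.0006  0.0881]
```

View pics/w10.png

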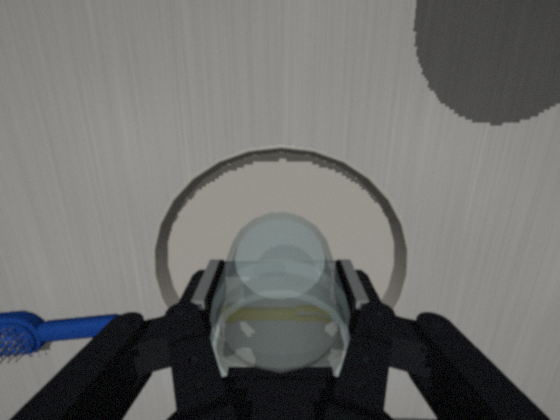

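The jar is upright and centred on the dish's axis (column 281). I'll lower it.

```bash
python3 -m jog '[[0,0,0.03,0],[0,0,0.03,0],[0,0,0.018,0],[0,0,0.007,0],[0,0,0.003,0],[0,0,0.001,0],[0,0,0,0]]'; python3 -m jog '[[0,0,0.0015,0],[0,0,0.0005,0],[0,0,0,0]]'
```

```text
t: 35.48
position: [452.2, 401.1, 20.7]
eef_rot: [-2.222, -2.221, -0.001]
wrist_force: [0.2, -0.1, -1.6]
width: 0.67
gripper_force: 64.3
t: 35.85
position: [452.0, 400.9, 18.3]
eef_rot: [-2.222, -2.221, -0.0]
wrist_force: [-0.7, -0.7, 3.1]
width: 0.674
gripper_force: 64.7
```

```bash
python3 -m jog '[[0,0,0,0],[0,0,0,0],[0,0,0,0],[0,0,0,0],[0,0,-0.01,0],[0,0,-0.03,0],[0,0,-0.05,0],[0,0,-0.05,0],[0.03,0,-0.05,0],[0.05,0,0,0],[0.05,0,0,0],[0.05,0,0,0],[0,0,0,0],[0,0,0,0]]' -0.75
python3 - <<'E'
from h import *
im,c=snap('top');cv2.imwrite('pics/top1.png',cv2.resize(im[90:300,80:470],None,fx=2,fy=2,interpolation=cv2.INTER_CUBIC)[:,:,::-1])
E
```

```text
t: 37.6
position: [452.2, 580.1, 208.3]
eef_rot: [2.222, 2.22, -0.0]
wrist_force: [-0.4, -0.2, -0.0]
width: 0.875
gripper_force: 0.0
```

View pics/top1.png

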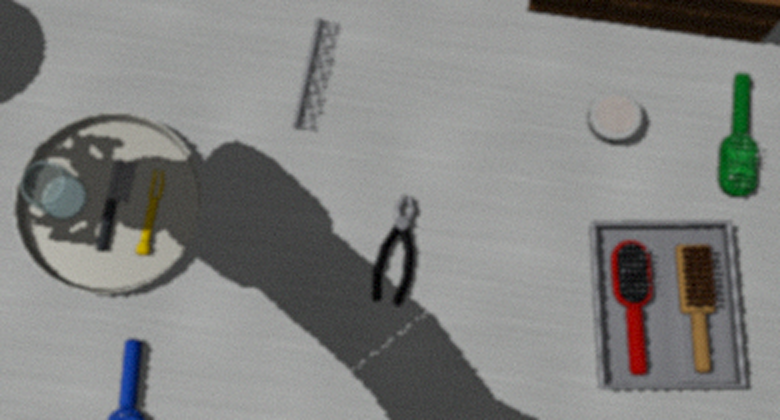

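The final view shows the jar standing at (62,195) with the comb and remover flat in the dish, both brushes flat in the tray, and the comb, clippers and tin where they were. Handing in.

```bash
python3 -c "from plant import ctrl;print(ctrl.finish_job())"
```

```text
the job is handed in; nothing more can be done
None
```

Both kits are made up and the job is handed in at about 38 s of the 125 s; the last camera view showed every piece in its place and the other three things undisturbed, though the hand-in returned no verdict.

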